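# Pin the mould shuttle, then hold the gauge on the mark

## Robot

A 6-joint arm with a two-finger parallel gripper is mounted at the origin on a cart in front of the work surface, level with it; the furniture and walls round the work are solid. World frame = base frame: x ahead of the robot, y to its left, z up, the work surface at z = 0. Lengths are in m, angles in rad, forces in N, time in s.
With the tool pointing down it reaches from about 0.375 to 0.9 m from the base axis. Payload 3.1 kg.
Tool frame: the origin (TCP) lies midway between the tips of the shut fingers; the grasp point (between the pads) lies 19 mm behind it; x points along the fingers, z is the direction in which the jaws open and shut, and the axes are right-handed (so a half turn about x gives the same grasp; the last joint's range is limited). The gripper opens to 87 mm and grips with 3 to 60 N. Pads are 19 mm wide; open, the fingers measure 117 mm over their backs; the gripper's body (75 mm by 190 mm) begins 51 mm behind the grasp point.
Start: joints at [-1.508, 0.527, 1.433, -0, 1.181, -0.178], TCP at [0.149, -0.607, 0.223] pointing down, gripper open.
Joint ranges: [-3.08, 3.08], [-0.75, 2.2], [0.22, 2.44], [-1.43, 4.57], [0, 2.65], [-2.85, 2.85]. Speed limits (rad/s): [2.79, 2.79, 3.14, 3.14, 3.14, 3.14].

## Interface

Orientations are given as a unit quaternion [x, y, z, w].
In Python, from rig import robot, optics, workorder gives the robot as it stands.
- The arm moves only by the tool arm_command, never from a script. Its argument "plan" is a list of rows, each a list of 7 numbers: the shift along the tool's x, y, z in cm, then the turn, a rotation vector about the tool's x, y, z in rad, then the finger opening in cm, from 0 to 8.7. In form: [[x, y, z, ax, ay, az, gripper], ...]. A call has 1 to 12 rows; each row shifts and turns the pose as measured when the row begins, along the tool's axes as they then stand; what a row does not reach is not made up. A row lasts 1/8 s, in which the tool goes at most 62.5 mm and 10.7 degrees, less where a joint would pass 70% of its speed; a pose out of reach is approached as far as the arm can. A call with a gripper value outside its range is refused whole. The fingers move at their own pace and stop on an object; "grip_force" is the grip in N (left out, the last holds). Time passes only in rows, so rows that do not move let the fingers close. It gives the time, the measured TCP pose, the force and the opening at its end, in the units of the state.
- robot.get_obs(): the state, without advancing time (a new reading comes with each control period).
- optics.camera(name): name is "scene" or "top" or "wrist"; returns (picture, depth): 480x640x3 uint8, blue, green, red; 480x640 float32, m along the optical axis (not along the pixel's ray), 0 where there is no reading.
- optics.camera_info(name): a dict with "mtx" (3x3 intrinsics, pixels), "position" and "rotation" of the camera in the world; the wrist camera has in their place "tool_from_camera" (4x4, takes a point from camera to tool coordinates, whose origin is the TCP and whose axes are the tool frame's). Camera axes: x right, y down, z forward; pixel columns grow to the right and rows downward; lengths in m; the calibration is good to about 2 mm. A picture is of the moment at which its call begins: read the wrist's pose just before it. camera_info takes no time and is no camera call.
- workorder.hand_in(): hands the job in, once; it reports no verdict.
The state is a dict: "time": time; "q": joint angles; "joint_velocities": joint speeds; "joint_torque": joint torques, N m; "position": TCP position; "tool_rot": TCP orientation; "ft_force": force on the tool from outside, world axes, zero at the start; "moment": the same for the moment, N m; "grip_width": finger opening in m.
Only numpy, scipy, OpenCV 4.12 (cv2) and the standard library are available. Lean on these libraries where they do the work, as an engineer would, in place of code of your own. Each camera call takes 0.05 s, during which the arm holds its last target. There are 200 camera calls.

## Task

Lock the gauging fixture's shuttle by dropping the red-knobbed lock pin fully home through the fork and the shuttle's tongue, and let go of it. Then take the black dial gauge out of its stand and hold it upright with its brass plunger on the black-ringed white spot of the pink mould in the shuttle, pressing gently until the plunger is pushed about half way in; finish while still holding it there, neither putting it down nor letting go. Leave the other things on the bench alone.

Things in the scene. Friction and masses are not known exactly. Their poses are not given: they have to be found in the camera images.
- fixture: gauging fixture fixed to the bench: aluminium base 110 (x) x 194 (y) x 12 mm, from y = -122 to +72 mm of its origin, which is on the bench; z up. Two steel rails along y (top 26 mm). At its +y end a dark steel fork (its upper plate 60 x 34 x 8 mm, top 32 mm above the bench) spans the shuttle's steel tongue; at its -y end the shuttle carries the mould. With the shuttle home the 12.5 mm round holes of fork plate, tongue and base lie in one vertical line
- lock_hole (a point): centre of the mouth of the lock hole, on the top face of the fork plate, 50 mm along +y from the fixture's origin and 32 mm above the bench; hole 12.5 mm in diameter with a 2 mm chamfer, vertical, open all the way down through tongue and base to the bench cover (30 mm deep); axes as the fixture's
- shuttle (a joint): the shuttle's slide in m: 0 is home, where it starts, against its stop with the holes in line; grows to 0.025 as it slides toward the fixture's -y; about 3 N of friction, no spring
- mould: pink rubber mould 82 x 58 x 25 mm, 130 g, lying loose in the shuttle's nest with 1 mm of play, its top level, 47 mm above the bench; origin in the centre of its underside; its long side lies along the fixture's y
- mark (a point): centre of the white spot with a black ring (20 mm outside, 15 mm inside, flat, small black centre dot) on the mould's level top, 47.5 mm above the bench; with the shuttle home it is about 8 mm along x and -55 mm along y from the fixture's origin
- pin: lock pin, 60 g, starts upright in its stand: steel shank 10 mm in diameter reaching 28 mm below the origin, with a chamfered foot; the origin is under the centre of a 22 mm collar 4 mm thick, above which stands a round red knob 16 mm in diameter from 4 to 44 mm above the origin (grip it here from above); z up along the pin
- pin_tip (a point): lower end of the pin's shank, on its axis, 28 mm below the pin's origin
- pin_stand: pale wooden block 56 x 56 x 36 mm fixed to the bench, with a 12.5 mm vertical hole 32 mm deep in its centre in which the pin starts, collar on the top face; origin in the centre of its underside
- gauge: hand gauge, 170 g, starts upright in its stand: black flat-sided housing 36 (x) x 26 (y) x 72 mm (z), origin in the centre of the housing's underside, z up along the gauge; round white dial 33 mm across on its -x face, standing 5 mm proud, 48 mm up; grip it across the 26 mm (y) sides from above. Below the housing a steel nose 14 mm in diameter and 14 mm long, then the brass plunger. The grip must hold it square: the plunger lies along -z
- gauge_tip (a point): rounded end (6 mm in diameter) of the gauge's brass plunger, on the gauge's axis, 32 mm below the gauge's origin with the plunger out
- plunger (a joint): how far the gauge's sprung plunger is pushed in, in m: 0 fully out, 0.012 fully in; spring about 0.5 N at the start plus 0.5 N per mm, so half way (0.006) takes about 3.5 N
- gauge_stand: grey block 70 (x) x 60 (y) x 44 mm fixed to the bench, with a 21 mm vertical hole 39 mm deep in its centre; the gauge's housing starts on its top face with nose and plunger hanging free in the hole; origin in the centre of its underside
- talc_pot: white open pot 71 mm across, 45 mm high, left alone
- spare_mould: loose pink rubber mould 68 x 52 x 24 mm, left alone
- tweezers: steel tweezers 122 mm long, left alone
Things that resemble listed ones, but are neither listed nor needed, are in the scene too. What is shaped like the gauge but green is not meant.

How it is judged:
On the way, in this order (a step that is already met when the one before it is completed fails the run):
1. the lock pin is fully home through fork and tongue and let go of (z of pin_tip in the frame of lock_hole below -0.0245 m and horizontal distance between pin_tip and lock_hole below 0.004 m and angle between pin's own z axis and vertical below 0.15 rad and contact force between the fingers and pin below 0.1 N and value of joint shuttle below 0.003 m), for 0.2 s.
2. the held gauge stands upright on the marked spot with its plunger about half in (distance between gauge_tip and mark below 0.006 m and angle between gauge's own z axis and vertical below 0.1 rad and value of joint plunger between 0.003 and 0.0095 m and contact force between gauge and mould above 1 N and contact force between the fingers and gauge above 2 N and linear speed of gauge below 0.01 m/s), for 0.5 s.
At the end, for the whole second after the job is handed in: pin let go, upright within 0.15 rad, tip 24.5 mm or more below the fork top and within 4 mm of the hole axis; shuttle within 3 mm of home; gauge gripped, still, upright within 0.1 rad, tip within 6 mm of the spot centre, pressing the mould with over 1 N, plunger 3 to 9.5 mm in (all of step 1 and all of step 2); the arm keeps its last pose, push and grip.
It fails at once if the gauge presses or strikes the mould with more than 20 N (contact force between gauge and mould above 20 N).
It fails at once if the talc pot is moved by more than 20 mm (distance of talc_pot from where it was at the start of the episode above 0.02 m).
It fails at once if the spare mould is moved by more than 20 mm (distance of spare_mould from where it was at the start of the episode above 0.02 m).
It fails at once if the tweezers is moved by more than 20 mm (distance of tweezers from where it was at the start of the episode above 0.02 m).
It also fails if it takes over 61 s, if anything falls off the work surface, if the arm or the gripper's body presses on something with over 40 N, if the wrist force passes 120 N, or if a joint passes its speed limit or range.

## Working session

There is one attempt and no reset: what is moved stays moved. The work goes in short steps, Python scripts to look and compute and a tool call to move; the robot and the scene stay as the last step left them, time stands still between calls to the robot, and variables do not carry over. Pictures are saved under pics/ and viewed, about 8 in all and at most 12, crops included, and the job is handed in when it is done.

Besides the shell and the picture viewer there is one more tool, called after "Emit:" by a JSON object that holds its "fn" and its "kwargs", one argument or row to a line. arm_command: Moves the arm, as the interface text tells. Its arguments: {"type":"object","properties":{"plan":{"type":"array"},"grip_force":{"type":"number"}},"required":["plan"]}

```bash
ls; mkdir -p pics; cat > h.py <<'E'
import numpy as np, cv2
from scipy.spatial.transform import Rotation as R
from rig import robot, optics, workorder
def cam(name):
    o=robot.get_obs(); im,d=optics.camera(name); i=optics.camera_info(name); K=np.array(i["mtx"])
    if name=="wrist":
        T=np.array(i["tool_from_camera"]); Rt=R.from_quat(o["tool_rot"]).as_matrix()
        Rc=Rt@T[:3,:3]; p=Rt@T[:3,3]+np.array(o["position"])
    else:
        p=np.array(i["position"]); r=np.array(i["rotation"]); Rc=r if r.shape==(3,3) else R.from_quat(r).as_matrix()
    return im,d,K,Rc,p
def onplane(c,uv,z):
    _,_,K,Rc,p=c; v=Rc@np.linalg.inv(K)@np.array([uv[0],uv[1],1.]); return p+v*(z-p[2])/v[2]
def pt(c,uv):
    d=c[1][int(uv[1]),int(uv[0])]; return c[4]+c[3]@np.linalg.inv(c[2])@np.array([uv[0],uv[1],1.])*d
def cloud(c):
    d=c[1]; h,w=d.shape; u,v=np.meshgrid(np.arange(w),np.arange(h))
    P=np.stack([u,v,np.ones_like(u)],-1)@np.linalg.inv(c[2]).T*d[...,None]
    return P@c[3].T+c[4]
def proj(c,X):
    q=c[2]@c[3].T@(np.array(X)-c[4]); return q[:2]/q[2]
E
python3 - <<'E'
from h import *
for n in ["scene","top"]:
    c=cam(n); cv2.imwrite(f"pics/{n}0.png",c[0]); np.savez(f"{n}0.npz",im=c[0],d=c[1],K=c[2],R=c[3],p=c[4]); print(n,c[4],c[3].round(2).tolist(),c[2][0,0])
o=robot.get_obs();print({k:np.round(v,3).tolist() for k,v in o.items()}); print(R.from_quat(o["tool_rot"]).as_matrix().round(3))
print(optics.camera_info("wrist"))
E
```

```text
pics
scene [-0.14249339  0.48352866  0.79941339] [[-0.64, -0.49, 0.59], [-0.77, 0.39, -0.5], [0.02, -0.78, -0.63]] 445.71165229811197
top [ 0.29895053 -0.0647624   1.51380443] [[0.0, -0.99, 0.15], [-1.0, -0.0, -0.0], [0.0, -0.15, -0.99]] 450.83015609227954
{'time': 0.1, 'q': [-1.509, 0.528, 1.434, 0.0, 1.181, -0.179], 'joint_velocities': [0.001, -0.001, -0.002, -0.0, 0.001, -0.001], 'joint_torque': [0.0, -44.098, -17.715, 0.063, 0.053, -0.0], 'position': [0.149, -0.606, 0.222], 'tool_rot': [0.437, 0.557, -0.436, 0.556], 'ft_force': [-0.044, 0.746, -0.443], 'moment': [0.05, 0.002, -0.022], 'grip_width': 0.087}
[[-0.     0.971  0.239]
 [ 0.002  0.239 -0.971]
 [-1.     0.    -0.002]]
{'mtx': array([[382.96937073,   0.        , 321.39313878],
       [  0.        , 382.96937073, 239.6469314 ],
       [  0.        ,   0.        ,   1.        ]]), 'tool_from_camera': array([[-1.24980694e-03, -2.83631567e-01,  9.58932517e-01,
        -1.61846743e-01],
       [-7.31011021e-04, -9.58932751e-01, -2.83632588e-01,
         7.92436069e-02],
       [ 9.99998952e-01, -1.05547621e-03,  9.91143003e-04,
        -2.71824356e-04],
       [ 0.00000000e+00,  0.00000000e+00,  0.00000000e+00,
         1.00000000e+00]])}
```

View pics/scene0.png

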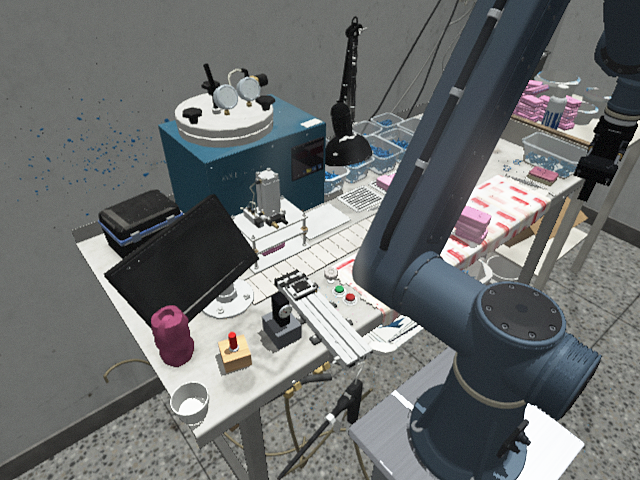

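View pics/top0.png

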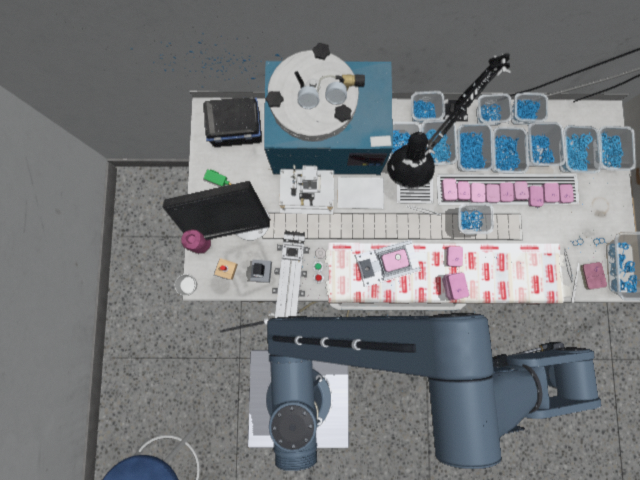

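Scene view: the pin in its wooden stand is at (233,345), the black gauge in its grey stand at (281,320). In the top view they are at (226,269) and (260,271), and the fixture is at (385,262) with the ringed mould at (397,259). Candidates:
- **Red:** pin knob at top (223,268) or red push button at (318,277).
- **Gauge:** black at top (260,271) or green item at (215,177).
- **Mould:** ringed one in the nest at (397,259), or plain pink ones at (454,255) and (457,286).

I choose the red knob in wood, the black gauge in the grey stand and the ringed mould.

```bash
python3 - <<'E'
from h import *
d=np.load("top0.npz"); c=(d["im"],d["d"],d["K"],d["R"],d["p"]); P=cloud(c)
for n,uv in dict(pinknob=(223,268),pinstand=(232,273),gauge=(259,268),gstand=(252,279),fork=(366,265),mark=(397,257),pot=(188,285),monitor=(215,210),beltend=(290,240),cup=(195,240),spare=(454,255),spare2=(457,286)).items(): print(n,P[uv[1],uv[0]].round(3))
a=cv2.resize(c[0][230:310,170:290],None,fx=5,fy=5,interpolation=cv2.INTER_CUBIC)
b=cv2.resize(c[0][230:310,345:425],None,fx=5,fy=5,interpolation=cv2.INTER_CUBIC)[:,:200*1]
b=cv2.resize(c[0][230:310,350:420],None,fx=5,fy=5,interpolation=cv2.INTER_CUBIC)[:,:]
cv2.imwrite("pics/cropA.png",np.hstack([a[:,150:],b]))
E
```

```text
pinknob [0.413 0.24  0.075]
pinstand [0.399 0.218 0.039]
gauge [0.41  0.12  0.119]
gstand [0.38  0.151 0.046]
fork [ 0.427 -0.221  0.031]
mark [ 0.453 -0.321  0.045]
pot [0.362 0.37  0.004]
monitor [0.576 0.244 0.198]
beltend [0.51  0.031 0.031]
cup [0.496 0.32  0.124]
spare [ 0.461 -0.512  0.032]
spare2 [ 0.357 -0.504  0.079]
```

View pics/cropA.png

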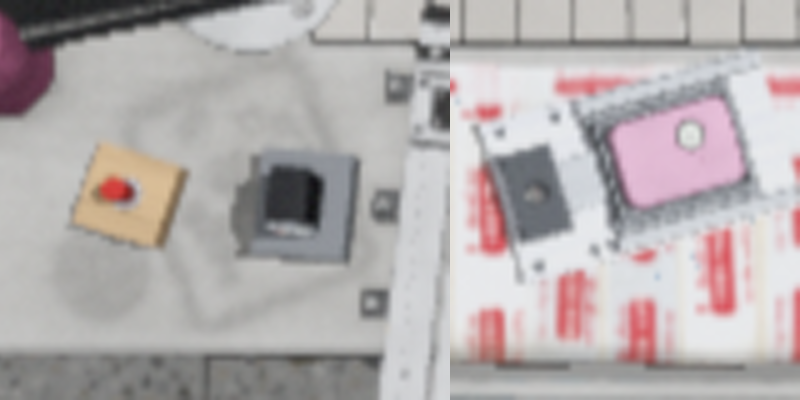

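Crop confirms the choices: red knob in the wooden block, black gauge with its dial in the grey block, and on the fixture the lock hole at about top pixel (367,269) and the ringed spot at (397,257). I'll go over the fixture first for a wrist look.

Emit:
{"fn": "arm_command", "kwargs": {
  "plan": [
    [-0.4,4.5,-3.2,0,0,0,8.7],
    [-0.4,4.5,-3.2,0,0,0,8.7],
    [-0.4,4.5,-3.2,0,0,0,8.7],
    [-0.4,4.5,-3.2,0,0,0,8.7],
    [-0.4,4.5,-3.2,0,0,0,8.7],
    [-0.4,4.5,-3.2,0,0,0,8.7],
    [-0.4,4.5,-3.2,0,0,0,8.7],
    [-0.4,4.5,-3.2,0,0,0,8.7],
    [0,0,0,0,0,0,8.7]
  ]
}}

```text
time: 1.23
position: [0.4451, -0.2622, 0.2518]
tool_rot: [0.439, 0.557, -0.436, 0.554]
ft_force: [0.1, -1.3, -0.4]
grip_width: 0.0868
```

```bash
python3 - <<'E'
from h import *
c=cam("wrist"); o=robot.get_obs(); print(o["time"],o["position"],o["q"]); print(R.from_quat(o["tool_rot"]).as_matrix().round(3))
cv2.imwrite("pics/w1.png",c[0]); np.savez("w1.npz",im=c[0],d=c[1],K=c[2],R=c[3],p=c[4])
print(proj(c,[.42,-.23,.03]),proj(c,[.453,-.321,.047]))
E
```

```text
1.275 [ 0.44412922 -0.26355314  0.25154217] [-0.75375403  0.34703692  1.66400183  0.00285344  1.13551877  0.58059573]
[[-0.002  0.972  0.233]
 [ 0.005  0.233 -0.972]
 [-1.    -0.001 -0.006]]
[286.51116006 223.61207183] [382.69330925 217.26805621]
```

View pics/w1.png

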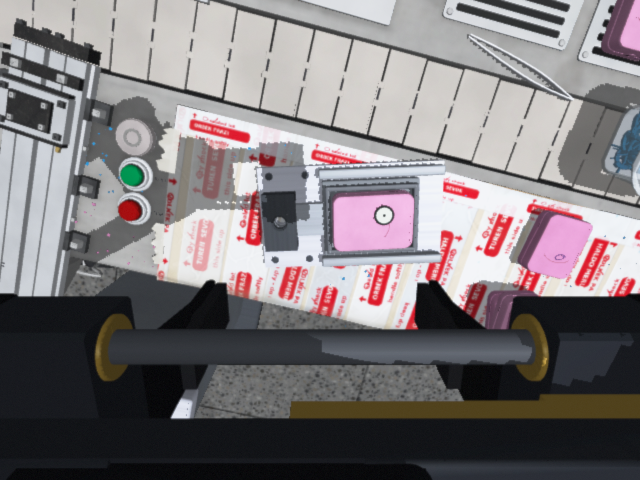

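The wrist view shows the fork hole at about (281,222) and the ringed spot at (383,215). Tweezers are at (520,65) and the spare mould at (560,245), both well clear.

```bash
cat >> h.py <<'E'
def load(f):
    d=np.load(f); return (d["im"],d["d"],d["K"],d["R"],d["p"])
def markpx(c,guess,r=22):
    x,y=map(int,guess); s=c[0][y-r:y+r,x-r:x+r].astype(int)
    m=((s.max(2)-s.min(2))<25)&(s.mean(2)>140); n,l,st,ce=cv2.connectedComponentsWithStats(m.astype(np.uint8))
    i=1+np.argmax(st[1:,4]); return ce[i]+[x-r,y-r],st[i]
E
python3 - <<'E'
from h import *
c=load("w1.npz"); m,st=markpx(c,(383,215),14); print(m,st, onplane(c,m,.0475),pt(c,m))
t=load("top0.npz"); mt,st=markpx(t,(397,257),6);print(mt,st,onplane(t,mt,.0475))
g=cv2.cvtColor(c[0],cv2.COLOR_BGR2GRAY); print(g[210:234:2,266:298:2])
P=cloud(c)
# fork plate: dark pixels rotated rect
z=P[...,2]; k=(g<90)&(z>.026)&(z<.038); k[:180]=0;k[260:]=0;k[:,:250]=0;k[:,310:]=0
n,l,s,ce=cv2.connectedComponentsWithStats(k.astype(np.uint8)); i=1+np.argmax(s[1:,4]); k=l==i
r=cv2.minAreaRect(np.argwhere(k)[:,::-1].astype(np.float32)); print(r,np.median(z[k])); print(onplane(c,r[0],.032))
print(proj(c,[0.42,-.22,.032]))
b=cv2.boxPoints(r); print([onplane(c,q,.032)[:2].round(4).tolist() for q in b])
E
```

```text
[383.6980198  214.99009901] [  7   6  16  17 202] [ 0.45552008 -0.32121419  0.0475    ] [ 0.45543723 -0.32130979  0.04704549]
[397.66666667 256.5       ] [ 4  3  6  6 30] [ 0.45397535 -0.32308684  0.0475    ]
[[ 46  45  46  47  45  46  45  45  45  46  44  46  46  47  47 102]
 [ 46  45  45  46  45  44  46  46  46  45  45  47  46  47  46 102]
 [ 45  46  45  45  44  46  46  46  46  45  54  48  45  47  46  89]
 [ 44  45  45  46  43  44  52  48  43  45  45  47  47  47  46  78]
 [ 72  45  45  46  48 117 129 118 115  49  46  47  47  48  45  74]
 [ 76  47  44  40  65 148 115 126 131 110  42  46  45  47  45  78]
 [ 82  75  72  43  99 109  94 102 112 103  59  54  51  56  78 113]
 [ 82  83  82  73  64 106  84 102 103  93  56  86  84  82  86 119]
 [ 83  82  81  75  66  64 117  84  82  54  62  86  85  86  86 104]
 [ 82  83  83  80  70  62  49  49  51  62  78  85  86  86  86 107]
 [ 81  83  82  80  82  76  70  67  72  81  83  86  86  87  85  94]
 [ 81  83  83  80  83  81  83  83  84  85  82  85  86  86  86  90]]
((278.9533386230469, 221.25289916992188), (56.76424026489258, 33.80903244018555), 86.42366790771484) 0.03143172672326472
[ 0.42114619 -0.22201971  0.032     ]
[276.79784506 221.85879683]
[[0.4443, -0.1981], [0.4544, -0.2306], [0.397, -0.247], [0.3864, -0.2131]]
```

```bash
python3 - <<'E'
from h import *
P=cloud(load("top0.npz")); Q=P.reshape(-1,3)
for y in np.arange(-.05,.4,.05):
    for lo,hi in((.06,.14),(.14,.22),(.22,.5)):
        s=Q[(abs(Q[:,1]-y)<.025)&(Q[:,0]>.3)&(Q[:,0]<.6)&(Q[:,2]>lo)&(Q[:,2]<hi)]
        if len(s)>3: print(round(y,2),lo,s[:,0].min().round(3),s[:,2].max().round(3))
E
```

```text
0.1 0.06 0.385 0.14
0.1 0.14 0.546 0.218
0.15 0.06 0.386 0.14
0.15 0.14 0.541 0.22
0.15 0.22 0.589 0.235
0.2 0.06 0.516 0.14
0.2 0.14 0.537 0.22
0.2 0.22 0.588 0.239
0.25 0.06 0.406 0.14
0.25 0.14 0.537 0.22
0.25 0.22 0.586 0.24
0.3 0.06 0.465 0.14
0.3 0.14 0.537 0.22
0.3 0.22 0.585 0.238
0.35 0.06 0.465 0.14
0.35 0.14 0.536 0.22
0.35 0.22 0.584 0.228
```

Emit:
{"fn": "arm_command", "kwargs": {
  "plan": [
    [0,0.7,-5.65,0,0,0,8.7],
    [0,0.7,-5.65,0,0,0,8.7],
    [0,0.7,-5.65,0,0,0,8.7],
    [0,0.7,-5.65,0,0,0,8.7],
    [0,0.5,-5.65,0,0,0,8.7],
    [0,0.5,-5.65,0,0,0,8.7],
    [0,0.5,-5.65,0,0,0,8.7],
    [0,0,0,0,0,0,8.7]
  ]
}}

```text
time: 2.28
position: [0.3946, 0.1309, 0.251]
tool_rot: [0.443, 0.552, -0.443, 0.551]
ft_force: [0.2, -0.5, -0.4]
grip_width: 0.0873
```

```bash
python3 - <<'E'
from h import *
c=cam("wrist"); o=robot.get_obs(); print(o["time"],o["position"],o["q"]); print(R.from_quat(o["tool_rot"]).as_matrix().round(3))
cv2.imwrite("pics/w2.png",c[0]); np.savez("w2.npz",im=c[0],d=c[1],K=c[2],R=c[3],p=c[4])
print(proj(c,[.4,.23,.08]),proj(c,[.4,.13,.116]))
E
```

```text
2.325 [0.39534988 0.12924084 0.25102551] [ 4.58517865e-02  2.02126116e-01  1.88900927e+00 -6.08556928e-05
  1.05149013e+00  1.40126715e+00]
[[-0.001  0.977  0.214]
 [-0.     0.214 -0.977]
 [-1.    -0.001 -0.   ]]
[211.90795039 189.01559972] [324.11697836 223.02913834]
```

View pics/w2.png

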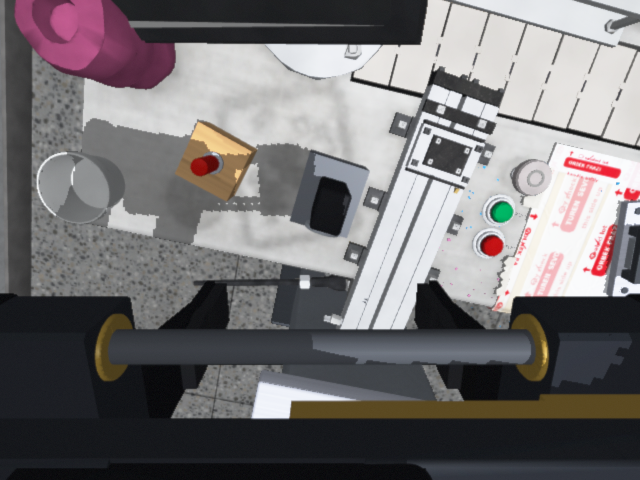

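Wrist view: the knob is at (206,165) on its wooden block, the gauge at (330,207) in its grey block; the pot is at (80,187).

```bash
cat >> h.py <<'E'
def redmask(c):
    h=cv2.cvtColor(c[0],cv2.COLOR_BGR2HSV); return ((h[...,0]<8)|(h[...,0]>172))&(h[...,1]>150)&(h[...,2]>60)
def rect(P,k):
    r=cv2.minAreaRect((P[k][:,:2]*1000).astype(np.float32)); return np.round(r[0],1),np.round(r[1],1),round(r[2],1),P[k][:,2].max().round(4),np.median(P[k][:,2]).round(4),k.sum()
E
python3 - <<'E'
from h import *
c=load("w2.npz"); P=cloud(c); z=P[...,2]; near=lambda x,y,r:(np.hypot(P[...,0]-x,P[...,1]-y)<r)
red=redmask(c)&near(.41,.235,.06); zt=np.percentile(z[red],95); k=red&(z>zt-.004)
print("knob top z",zt,rect(P,k),"circ",cv2.minEnclosingCircle((P[k][:,:2]*1000).astype(np.float32)))
print("knob px",np.argwhere(k).mean(0)[::-1], proj(c,[*P[k][:,:2].mean(0),.08]))
h=cv2.cvtColor(c[0],cv2.COLOR_BGR2HSV)
k=near(.41,.23,.05)&(z>.031)&(z<.038)&~redmask(c)
print("pinstand",rect(P,k),P[k].mean(0))
k=near(.4,.13,.05)&(z>.10)
zt=np.percentile(z[k],90); k&=abs(z-zt)<.003
print("gauge top",zt,rect(P,k)); 
k=near(.4,.13,.06)&(abs(z-.044)<.003); print("gstand",rect(P,k))
# two-view check
t=load("top0.npz"); rt=redmask(t); rt[:255]=0; rt[285:]=0; rt[:,:210]=0; rt[:,240:]=0
print("top red centroid",np.argwhere(rt).mean(0)[::-1],onplane(t,np.argwhere(rt).mean(0)[::-1],.06))
E
```

```text
knob top z 0.08031295278573403 (array([416.6, 243.6]), array([14.7, 15.1]), 29.3, np.float64(0.0816), np.float64(0.0793), np.int64(261)) circ ((416.4850769042969, 243.6554412841797), 7.831796646118164)
knob px [199.41762452 166.59770115] [199.12871568 166.70920809]
pinstand (array([416.5, 244. ]), array([56.5, 56.4]), 73.4, np.float64(0.038), np.float64(0.0354), np.int64(2843)) [0.41790967 0.24255409 0.03540884]
gauge top 0.36350490639803246 (array([420.1, 134.2]), array([ 6.4, 92.3]), 11.8, np.float64(0.3665), np.float64(0.3629), np.int64(16343))
gstand (array([409.7, 127.2]), array([60.1, 70.4]), 85.1, np.float64(0.0464), np.float64(0.0436), np.int64(2601))
top red centroid [222.42105263 267.57894737] [0.41541442 0.24543913 0.06      ]
```

Emit:
{"fn": "arm_command", "kwargs": {
  "plan": [
    [1,1.2,-2.7,0,0,0,6],
    [3,1.2,-2.7,0,0,0,6],
    [4,1.1,-2.7,0,0,0,6],
    [4,1.1,-2.7,0,0,0,6],
    [0,0,0,0,0,0,6]
  ]
}}

```text
time: 2.95
position: [0.4272, 0.2354, 0.1279]
tool_rot: [0.448, 0.544, -0.448, 0.549]
ft_force: [-0.5, 0.1, 0.3]
grip_width: 0.0604
```

```bash
cat >> h.py <<'E'
def delta(X,o=None):
    o=o or robot.get_obs(); return (R.from_quat(o["tool_rot"]).as_matrix().T@(np.array(X)-o["position"])*100).round(2)
def tilt():
    m=R.from_quat(robot.get_obs()["tool_rot"]).as_matrix(); return m[:,0].round(3),m[:,2].round(3)
E
python3 - <<'E'
from h import *
c=cam("wrist"); o=robot.get_obs(); print(o["time"],o["position"],tilt())
P=cloud(c); z=P[...,2]; near=lambda x,y,r:(np.hypot(P[...,0]-x,P[...,1]-y)<r)
k=redmask(c)&near(.4165,.244,.03)&(z>.076)&(z<.085)
print("knob",rect(P,k)); print(delta([.4165,.2438,.049]))
k=near(.41,.127,.05)&(z>.1)&(z<.13); print("gauge",rect(P,k))
E
```

```text
3.0 [0.42805334 0.23499153 0.12947269] (array([ 0.008, -0.004, -1.   ]), array([ 0.196, -0.981,  0.005]))
knob (array([416.6, 244.3]), array([14.6, 15.3]), 33.6, np.float64(0.0819), np.float64(0.0794), np.int64(506))
[ 8.03 -1.02 -1.13]Traceback (most recent call last):
  File "<stdin>", line 6, in <module>
  File "h.py", line 31, in rect
    r=cv2.minAreaRect((P[k][:,:2]*1000).astype(np.float32)); return np.round(r[0],1),np.round(r[1],1),round(r[2],1),P[k][:,2].max().round(4),np.median(P[k][:,2]).round(4),k.sum()
                                                                                                                    ~~~~~~~~~~~~~^^
    return umr_maximum(a, axis, None, out, keepdims, initial, where)
ValueError: zero-size array to reduction operation maximum which has no identity
```

Emit:
{"fn": "arm_command", "kwargs": {
  "plan": [
    [0,-1.0,-1.15,0,0.005,-0.007,6],
    [2.6,0,0,0,0,0,6],
    [0,0,0,0,0,0,6]
  ]
}}

```text
time: 3.38
position: [0.4176, 0.2416, 0.1074]
tool_rot: [0.452, 0.544, -0.448, 0.547]
ft_force: [0.2, -0.1, 0.3]
grip_width: 0.06
```

```bash
cat >> h.py <<'E'
def lvl():
    m=R.from_quat(robot.get_obs()["tool_rot"]).as_matrix(); return np.round([m[2,2],-m[2,1]],4)
E
python3 - <<'E'
from h import *
o=robot.get_obs(); print(o["time"],o["position"],tilt(),"lvl ay,az",lvl(),delta([.4166,.244,.049]))
E
```

```text
3.375 [0.41760278 0.24159214 0.10736982] (array([ 0.006,  0.001, -1.   ]), array([ 0.19 , -0.982, -0.   ])) lvl ay,az [-0.0002 -0.0062] [ 5.84 -0.09 -0.25]
```

Emit:
{"fn": "arm_command", "kwargs": {
  "plan": [
    [2.0,-0.1,-0.25,0,0,-0.006,6],
    [2.0,0,0,0,0,0,6],
    [1.6,0,0,0,0,0,6],
    [0,0,0,0,0,0,6]
  ]
}}

```text
time: 3.88
position: [0.4201, 0.2437, 0.058]
tool_rot: [0.455, 0.542, -0.447, 0.547]
ft_force: [0.1, -0.3, 0.8]
grip_width: 0.0601
```

```bash
python3 - <<'E'
from h import *
o=robot.get_obs(); print(o["time"],o["position"],tilt(),"lvl ay,az",lvl(),delta([.4166,.244,.049]),o["ft_force"])
E
```

```text
3.875 [0.42014022 0.24366143 0.05797911] (array([ 0.012,  0.004, -1.   ]), array([ 0.187, -0.982, -0.002])) lvl ay,az [-0.0016 -0.0125] [ 0.89 -0.35 -0.1 ] [ 0.05471416 -0.3458896   0.79672078]
```

Emit:
{"fn": "arm_command", "kwargs": {
  "plan": [
    [0.8,-0.4,-0.1,0,-0.002,-0.015,6],
    [0,-0.05,0,0,0,-0.003,6],
    [0,0,0,0,0,0,6]
  ]
}}

```text
time: 4.25
position: [0.4171, 0.2442, 0.0525]
tool_rot: [0.451, 0.545, -0.451, 0.544]
ft_force: [0.1, -0.5, 0.5]
grip_width: 0.0601
```

```bash
python3 - <<'E'
from h import *
o=robot.get_obs(); print(o["time"],o["position"],tilt(),"lvl ay,az",lvl(),delta([.4166,.244,.049]),o["ft_force"])
E
```

```text
4.25 [0.41707455 0.2441749  0.05254507] (array([-0.001, -0.   , -1.   ]), array([ 0.187, -0.982, -0.   ])) lvl ay,az [-0.0001  0.0014] [ 0.35 -0.05  0.01] [ 0.14610644 -0.47982881  0.52930318]
```

Emit:
{"fn": "arm_command", "kwargs": {
  "plan": [
    [0.2,0,0,0,0,0,1.2],
    [0,0,0,0,0,0,1.2],
    [0,0,0,0,0,0,1.2],
    [0,0,0,0,0,0,1.2],
    [0,0,0,0,0,0,1.2],
    [0,0,0,0,0,0,1.2]
  ],
  "grip_force": 25
}}

```text
time: 5.0
position: [0.4172, 0.2443, 0.0508]
tool_rot: [0.451, 0.545, -0.451, 0.544]
ft_force: [-0.4, 0.5, 0.2]
grip_width: 0.0155
```

Emit:
{"fn": "arm_command", "kwargs": {
  "plan": [
    [-2,0,0,0,0,0,1.2],
    [-3,0,0,0,0,0,1.2],
    [-4,0,0,0,0,0,1.2],
    [-4,0,0,0,0,0,1.2],
    [0,0,0,0,0,0,1.2]
  ]
}}

```text
time: 5.62
position: [0.4167, 0.244, 0.1832]
tool_rot: [0.45, 0.546, -0.452, 0.544]
ft_force: [-0.2, 0.4, -0.9]
grip_width: 0.0153
```

```bash
python3 - <<'E'
from h import *
c=cam("wrist"); o=robot.get_obs(); print(o["time"],o["position"],tilt(),"lvl ay,az",lvl(),o["ft_force"],o["grip_width"])
cv2.imwrite("pics/w3.png",c[0][150:480,170:480]); np.savez("w3.npz",im=c[0],d=c[1],K=c[2],R=c[3],p=c[4])
P=cloud(c); z=P[...,2]; near=lambda x,y,r:(np.hypot(P[...,0]-x,P[...,1]-y)<r)
k=near(.41,.127,.05)&(z>.1)&(z<.125)&(c[0].max(2)<90); print("gauge",rect(P,k))
E
```

```text
5.675 [0.41525106 0.24347805 0.18165286] (array([-0.008, -0.002, -1.   ]), array([ 0.187, -0.982,  0.001])) lvl ay,az [0.0007 0.0083] [-0.45773682  0.66429697 -0.98470041] 0.015512309962162015
gauge (array([413.1, 128.2]), array([25.4, 29.8]), 85.7, np.float64(0.1176), np.float64(0.1151), np.int64(1746))
```

View pics/w3.png

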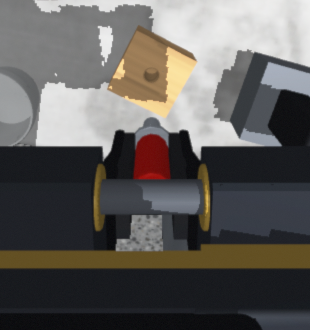

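The crop shows the red-knobbed pin held straight between the fingers, its tip at about (150,122) in the crop and the wooden hole empty. On to the fork.

Emit:
{"fn": "arm_command", "kwargs": {
  "plan": [
    [-2.5,0,0,0,0,0.008,1.2],
    [-0.1,-1.0,5.7,0,0,0,1.2],
    [0,-1.0,5.7,0,0,0,1.2],
    [0,-1.0,5.7,0,0,0,1.2],
    [0,-1.0,5.7,0,0,0,1.2],
    [0,-1.0,5.7,0,0,0,1.2],
    [0,-1.0,5.7,0,0,0,1.2],
    [0,-1.0,5.7,0,0,0,1.2],
    [0,-1.0,5.7,0,0,0,1.2],
    [0,0,0,0,0,0,1.2]
  ]
}}

```text
time: 6.92
position: [0.4152, -0.2311, 0.1925]
tool_rot: [0.446, 0.554, -0.454, 0.537]
ft_force: [-0.5, 0.6, -0.5]
grip_width: 0.0155
```

```bash
python3 - <<'E'
from h import *
c=cam("wrist"); o=robot.get_obs(); print(o["time"],o["position"],tilt(),"lvl ay,az",lvl(),o["grip_width"])
np.savez("w4.npz",im=c[0],d=c[1],K=c[2],R=c[3],p=c[4])
Rt=R.from_quat(o["tool_rot"]).as_matrix()
print("tip exp px",proj(c,o["position"]+Rt@[.043,0,0]),"hole exp",proj(c,[.4185,-.2235,.032]),"mark",proj(c,[.4555,-.3212,.0475]))
x,y=map(int,proj(c,[.4185,-.2235,.032]))
a=cv2.resize(c[0][y-50:y+70,x-80:x+80],None,fx=5,fy=5,interpolation=cv2.INTER_CUBIC); cv2.imwrite("pics/w4.png",a); print(x-80,y-50)
E
```

```text
6.975 [ 0.41403807 -0.22826774  0.19207892] (array([-0.028,  0.01 , -1.   ]), array([ 0.192, -0.981, -0.016])) lvl ay,az [-0.0155  0.0253] 0.014911637069140822
tip exp px [316.08209823 271.77855722] hole exp [315.63054467 212.33150572] mark [443.0713648  195.66699825]
235 162
```

View pics/w4.png

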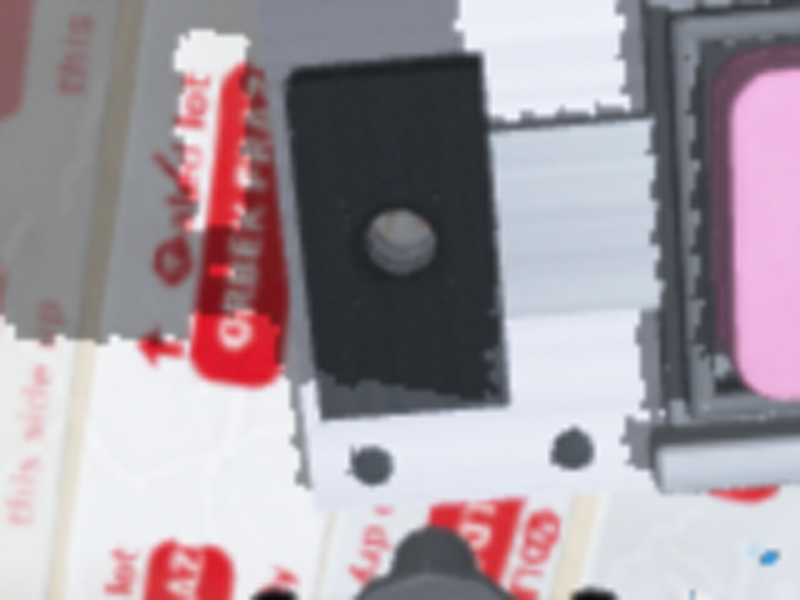

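The crop shows the fork hole at about crop (400,241), i.e. picture (315,210), and the pin's tip at the bottom at about (433,530). The arm was still settling, so I level it first and measure again.

Emit:
{"fn": "arm_command", "kwargs": {
  "plan": [
    [0,0,0,0,-0.0155,0.025,1.2],
    [0,0,0,0,0,0,1.2],
    [0,0,0,0,0,0,1.2]
  ]
}}

```text
time: 7.35
position: [0.4119, -0.2232, 0.1899]
tool_rot: [0.449, 0.549, -0.448, 0.544]
ft_force: [-0.4, 0.4, -1.3]
grip_width: 0.0157
```

```bash
cat >> h.py <<'E'
def holepx(c,guess,r=14,thr=75):
    x,y=np.round(guess).astype(int); s=cv2.cvtColor(c[0],cv2.COLOR_BGR2GRAY)[y-r:y+r,x-r:x+r]
    n,l,st,ce=cv2.connectedComponentsWithStats((s>thr).astype(np.uint8))
    i=1+np.argmin(np.hypot(*(ce[1:]-r).T)+1e3*(st[1:,4]<40)); k=np.argwhere(l==i)[:,::-1].astype(np.float32)
    q,rad=cv2.minEnclosingCircle(k); return np.array(q)+[x-r,y-r],rad,st[i]
E
python3 - <<'E'
from h import *
o1=robot.get_obs(); c=cam("wrist"); o=robot.get_obs(); print(o["time"],o1["position"],o["position"],tilt(),"lvl ay,az",lvl())
np.savez("w5.npz",im=c[0],d=c[1],K=c[2],R=c[3],p=c[4])
g=proj(c,[.4185,-.2235,.03]); h,rad,st=holepx(c,g); print(g,h,rad,st,"hole",onplane(c,h,.030))
m,st=markpx(c,proj(c,[.4555,-.3212,.0475]),16); print("mark",m,st,onplane(c,m,.0475))
Rt=R.from_quat(o1["tool_rot"]).as_matrix(); print("tip exp px",proj(c,o1["position"]+Rt@[.043,0,0]))
x,y=316,271
s=c[0][225:300,285:360].astype(int); k=(s.max(2)-s.min(2)<14); 
a=cv2.resize(c[0][220:300,281:361],None,fx=6,fy=6,interpolation=cv2.INTER_CUBIC); cv2.imwrite("pics/w5.png",a)
E
```

```text
7.4 [ 0.4118585  -0.22320155  0.18991899] [ 0.41178473 -0.22309859  0.18994611] (array([-0.004,  0.005, -1.   ]), array([ 0.195, -0.981, -0.006])) lvl ay,az [-0.0059  0.0031]
[324.27063277 214.16333859] [323. 212.] 6.403224468231201 [  7   6  13  13 125] hole [ 0.42014852 -0.22205739  0.03      ]
mark [453.06229508 198.18032787] [  7   7  21  20 305] [ 0.45545095 -0.32130186  0.0475    ]
tip exp px [321.61612499 270.94178156]
```

View pics/w5.png

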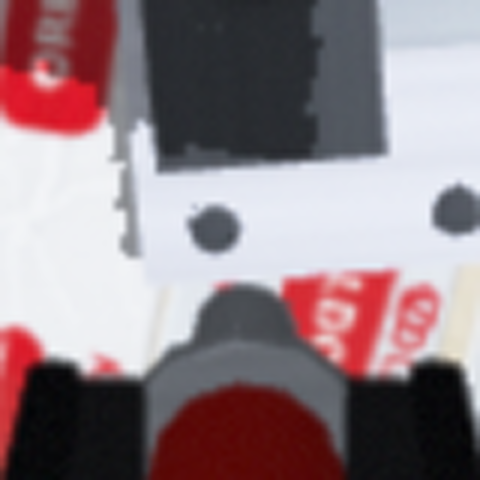

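Crop: the pin's foot is at about picture (321.7,273), within about 1.5 mm of the predicted place. The hole is at (0.420,-0.222).

Emit:
{"fn": "arm_command", "kwargs": {
  "plan": [
    [2.5,0.9,0.05,0,-0.006,0.003,1.2],
    [3.5,0,0,0,0,0,1.2],
    [3,0,0,0,0,0,1.2],
    [0,0,0,0,0,0,1.2],
    [0,0,0,0,0,0,1.2]
  ]
}}

```text
time: 8.02
position: [0.4243, -0.2211, 0.1006]
tool_rot: [0.447, 0.545, -0.447, 0.551]
ft_force: [-0.6, -0.7, -0.4]
grip_width: 0.0152
```

```bash
python3 - <<'E'
from h import *
o=robot.get_obs(); c=cam("wrist"); print(o["time"],o["position"],tilt(),"lvl ay,az",lvl(),"d",delta([.4207,-.2218,.075]),o["ft_force"])
np.savez("w6.npz",im=c[0],d=c[1],K=c[2],R=c[3],p=c[4])
Rt=R.from_quat(o["tool_rot"]).as_matrix(); print(proj(c,[.42,-.222,.032]),proj(c,o["position"]+Rt@[.043,0,0]))
g=proj(c,[.42,-.222,.032])
x,y=map(int,g); a=cv2.resize(c[0][y-60:y+60,x-70:x+70],None,fx=5,fy=5,interpolation=cv2.INTER_CUBIC); cv2.imwrite("pics/w6.png",a); print(x-70,y-60)
E
```

```text
8.025 [ 0.42429092 -0.22107825  0.10060229] (array([ 0.006, -0.006, -1.   ]), array([ 0.201, -0.98 ,  0.007])) lvl ay,az [ 0.0067 -0.005 ] d [ 2.57 -0.38 -0.02] [-0.57789446 -0.67072151 -0.41360132]
[320.90845096 263.37406956] [321.61011038 270.93708212]
250 203
```

View pics/w6.png

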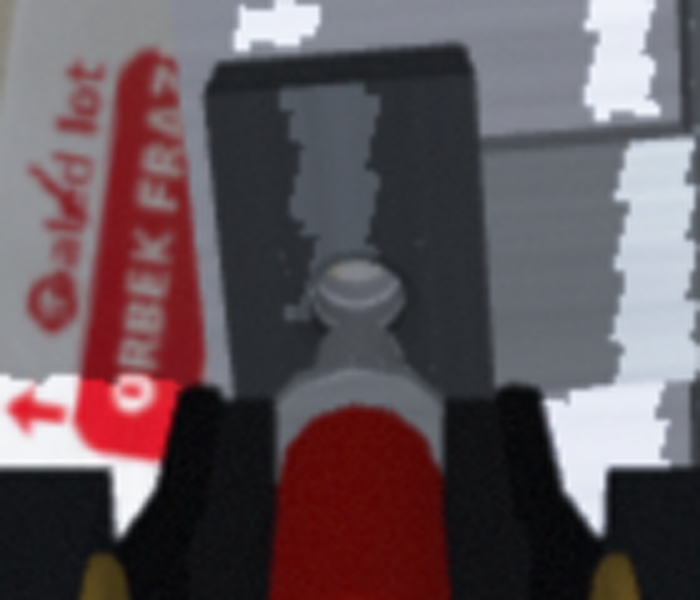

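Crop: the hole is at crop (358,295) and the pin tip is directly behind it at (360,345), so I need about 4 mm toward tool -y, then down.

Emit:
{"fn": "arm_command", "kwargs": {
  "plan": [
    [0.5,-0.4,0,0,0.007,-0.005,1.2],
    [0.8,0,0,0,0,0,1.2],
    [0,0,0,0,0,0,1.2]
  ]
}}

```text
time: 8.45
position: [0.4213, -0.223, 0.0891]
tool_rot: [0.447, 0.546, -0.447, 0.549]
ft_force: [0.6, 0.0, -0.4]
grip_width: 0.0153
```

```bash
python3 - <<'E'
from h import *
o=robot.get_obs(); print(o["time"],o["position"],"lvl ay,az",lvl(),"d",delta([.4207,-.2218,.075]),o["ft_force"])
E
```

```text
8.45 [ 0.42126617 -0.2229618   0.08914451] lvl ay,az [ 0.0032 -0.0027] d [ 1.41 -0.04 -0.13] [ 0.56620112  0.01654587 -0.43870756]
```

Emit:
{"fn": "arm_command", "kwargs": {
  "plan": [
    [0.6,-0.05,-0.1,0,0.003,-0.003,1.2],
    [0.6,0,0,0,0,0,1.2],
    [0.4,0,0,0,0,0,1.2],
    [0,0,0,0,0,0,1.2]
  ]
}}

```text
time: 8.95
position: [0.4205, -0.2221, 0.0719]
tool_rot: [0.447, 0.548, -0.447, 0.548]
ft_force: [-0.1, -0.1, -1.2]
grip_width: 0.0149
```

```bash
python3 - <<'E'
from h import *
o=robot.get_obs(); print(o["time"],o["position"],"lvl ay,az",lvl(),"d",delta([.4207,-.2218,.047]),o["ft_force"])
E
```

```text
8.95 [ 0.42053888 -0.22211542  0.07186241] lvl ay,az [-0.0002  0.0007] d [ 2.49  0.02 -0.03] [-0.10452891 -0.07358132 -1.18085971]
```

Tip is 3 mm into the mouth with no contact force; continuing down.

Emit:
{"fn": "arm_command", "kwargs": {
  "plan": [
    [0.6,0,0,0,0,0,1.2],
    [0.6,0,0,0,0,0,1.2],
    [0.5,0,0,0,0,0,1.2],
    [0,0,0,0,0,0,1.2]
  ]
}}

```text
time: 9.45
position: [0.4206, -0.2221, 0.0536]
tool_rot: [0.447, 0.548, -0.447, 0.548]
ft_force: [-0.1, 0.4, -0.8]
grip_width: 0.0154
```

```bash
python3 - <<'E'
from h import *
o=robot.get_obs(); print(o["time"],o["position"],"lvl ay,az",lvl(),"d",delta([.4207,-.2218,.047]),o["ft_force"])
E
```

```text
9.45 [ 0.4206067  -0.22213917  0.05359171] lvl ay,az [-0.0002  0.0006] d [ 0.66  0.02 -0.03] [-0.08396649  0.37226497 -0.83999686]
```

Emit:
{"fn": "arm_command", "kwargs": {
  "plan": [
    [0.3,0,0,0,0,0,1.2],
    [0.25,0,0,0,0,0,1.2],
    [0,0,0,0,0,0,1.2],
    [0,0,0,0,0,0,3.5],
    [0,0,0,0,0,0,3.5],
    [0,0,0,0,0,0,3.5],
    [0,0,0,0,0,0,3.5],
    [0,0,0,0,0,0,3.5]
  ]
}}

```text
time: 10.45
position: [0.4211, -0.2226, 0.0483]
tool_rot: [0.447, 0.547, -0.447, 0.548]
ft_force: [-0.2, 0.2, -0.1]
grip_width: 0.0346
```

Emit:
{"fn": "arm_command", "kwargs": {
  "plan": [
    [-1.5,0,0,0,0,0,4],
    [-3,0,0,0,0,0,5],
    [-4,0,0,0,0,0,6],
    [-5,0,0,0,0,0,6],
    [0,0,0,0,0,0,6]
  ]
}}

```text
time: 11.08
position: [0.4212, -0.2226, 0.1906]
tool_rot: [0.447, 0.547, -0.447, 0.549]
ft_force: [0.7, -0.3, -0.0]
grip_width: 0.0594
```

```bash
python3 - <<'E'
from h import *
o=robot.get_obs(); c=cam("wrist"); print(o["time"],o["position"],tilt(),lvl(),o["grip_width"])
np.savez("w7.npz",im=c[0],d=c[1],K=c[2],R=c[3],p=c[4])
P=cloud(c); z=P[...,2]; near=lambda x,y,r:(np.hypot(P[...,0]-x,P[...,1]-y)<r)
red=redmask(c)&near(.42,-.222,.04)&(z>.02)&(z<.12); zt=np.percentile(z[red],95); print("knob",zt,rect(P,red&(z>zt-.004)))
m,st=markpx(c,proj(c,[.4555,-.3212,.0475]),16); print("mark",m,st,onplane(c,m,.0475))
E
```

```text
11.075 [ 0.42124758 -0.22261691  0.19061678] (array([-0.001,  0.001, -1.   ]), array([ 0.2  , -0.98 , -0.001])) [-0.001   0.0012] 0.05943603012833781
knob 0.07631582662237099 (array([ 420. , -222.5]), array([15.1, 14.4]), 11.6, np.float64(0.0775), np.float64(0.0755), np.int64(319))
mark [448.23728814 210.56949153] [  7   7  20  20 295] [ 0.45546499 -0.32131332  0.0475    ]
```

The pin is home: knob top measured at z 0.0763, as expected, at (0.420,-0.2225). The mark is unchanged at (0.4555,-0.3213). Next the gauge.

Emit:
{"fn": "arm_command", "kwargs": {
  "plan": [
    [-1.5,0.5,-3,0,0,0,6.5],
    [-0.8,1,-5.7,0,0,0,6.5],
    [0,1,-5.7,0,0,0,6.5],
    [0,1,-5.7,0,0,0,6.5],
    [0,1,-5.7,0,0,0,6.5],
    [0,1,-5.7,0,0,0,6.5],
    [0,0.5,-3,0,0,0,6.5],
    [0,0,0,0.14,0,0,6.5],
    [0,0,0,0.14,0,0,6.5],
    [0,0,0,0,0,0,6.5],
    [0,0,0,0,0,0,6.5]
  ]
}}

```text
time: 12.5
position: [0.3998, 0.1395, 0.2033]
tool_rot: [-0.515, -0.485, 0.527, -0.471]
ft_force: [-0.2, -0.3, -0.6]
grip_width: 0.065
```

```bash
python3 - <<'E'
from h import *
o=robot.get_obs(); c=cam("wrist"); print(o["time"],o["position"],tilt(),lvl(),o["grip_width"])
np.savez("w8.npz",im=c[0],d=c[1],K=c[2],R=c[3],p=c[4])
P=cloud(c); z=P[...,2]; near=lambda x,y,r:(np.hypot(P[...,0]-x,P[...,1]-y)<r)
k=near(.41,.127,.04)&(z>.109)&(z<.122); print("gauge",rect(P,k))
k=near(.41,.127,.06)&(abs(z-.044)<.003); print("gstand",rect(P,k))
print(delta([.4097,.1272,.081]))
u=proj(c,[.41,.127,.116]).astype(int); print(u); cv2.imwrite("pics/w8.png",cv2.resize(c[0][u[1]-70:u[1]+80,u[0]-90:u[0]+90],None,fx=4,fy=4,interpolation=cv2.INTER_CUBIC))
E
```

```text
12.5 [0.39983341 0.13951235 0.20331502] (array([-0.026,  0.003, -1.   ]), array([-0.086, -0.996, -0.001])) [-0.0006  0.0262] 0.0650251905979114
gauge (array([410.1, 127.3]), array([25.6, 35.6]), 85.2, np.float64(0.1177), np.float64(0.1153), np.int64(1948))
gstand (array([410. , 127.3]), array([60.1, 69.9]), 85.3, np.float64(0.0468), np.float64(0.0435), np.int64(3504))
[12.2   1.41  1.14]
[339 228]
```

View pics/w8.png

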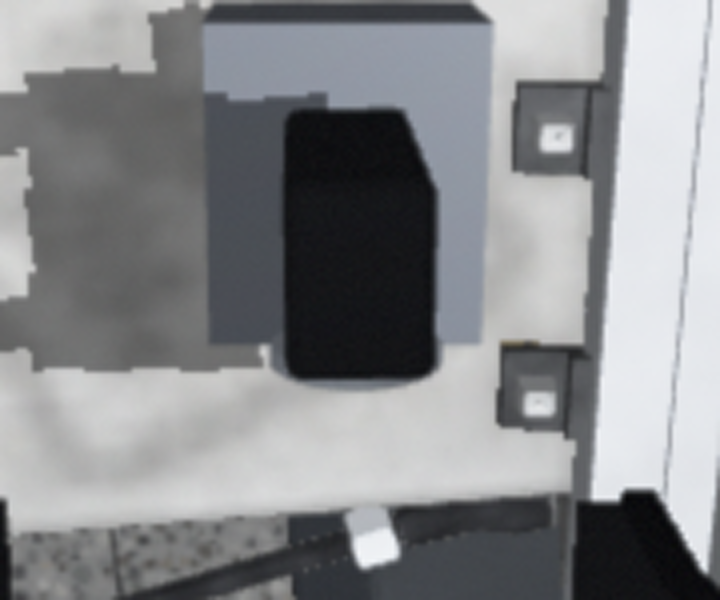

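The black gauge is centred at (0.410,0.1273), top z 0.115 and yaw 85.2°, with its dial on the near side (bottom of the crop). The jaws already match that yaw.

Emit:
{"fn": "arm_command", "kwargs": {
  "plan": [
    [1,1.4,1.15,0,0,0.026,6.5],
    [3,0,0,0,0,0,6.5],
    [2,0,0,0,0,0,6.5],
    [0,0,0,0,0,0,6.5]
  ]
}}

```text
time: 13.05
position: [0.4138, 0.1255, 0.1417]
tool_rot: [0.521, 0.478, -0.52, 0.479]
ft_force: [-1.0, -0.3, -0.1]
grip_width: 0.0649
```

```bash
python3 - <<'E'
from h import *
o=robot.get_obs(); print(o["time"],o["position"],tilt(),lvl(),delta([.41,.1273,.068]))
E
```

```text
13.05 [0.41380603 0.12549171 0.14166777] (array([ 0.002,  0.001, -1.   ]), array([-0.083, -0.997, -0.001])) [-0.0007 -0.0021] [ 7.37 -0.41 -0.14]
```

Emit:
{"fn": "arm_command", "kwargs": {
  "plan": [
    [1.5,-0.4,-0.15,0,0,-0.002,6.5],
    [2.5,0,0,0,0,0,6.5],
    [2.5,0,0,0,0,0,6.5],
    [0,0,0,0,0,0,6.5]
  ]
}}

```text
time: 13.55
position: [0.4135, 0.1271, 0.0782]
tool_rot: [0.522, 0.478, -0.518, 0.481]
ft_force: [0.0, 0.3, 0.4]
grip_width: 0.0654
```

```bash
python3 - <<'E'
from h import *
o=robot.get_obs(); print(o["time"],o["position"],tilt(),lvl(),delta([.41,.1273,.068]),o["ft_force"])
E
```

```text
13.55 [0.41350673 0.12708691 0.0781712 ] (array([ 0.007,  0.001, -1.   ]), array([-0.081, -0.997, -0.002])) [-0.0016 -0.0071] [ 1.01 -0.36  0.01] [0.04079671 0.31317903 0.41623433]
```

Emit:
{"fn": "arm_command", "kwargs": {
  "plan": [
    [0.9,-0.4,0,0,-0.002,-0.01,6.5],
    [0.1,-0.05,0,0,0,-0.002,6.5],
    [0,0,0,0,0,0,6.5]
  ]
}}

```text
time: 13.92
position: [0.4107, 0.1276, 0.0699]
tool_rot: [-0.52, -0.48, 0.52, -0.479]
ft_force: [0.1, 0.3, 0.6]
grip_width: 0.0654
```

```bash
python3 - <<'E'
from h import *
o=robot.get_obs(); print(o["time"],o["position"],tilt(),lvl(),delta([.41,.1273,.068]),o["ft_force"])
E
```

```text
13.925 [0.4107215  0.12757035 0.06986828] (array([-0.001,  0.   , -1.   ]), array([-0.08 , -0.997, -0.   ])) [-0.      0.0009] [ 0.19 -0.07  0.03] [0.11087594 0.30081185 0.56723317]
```

Emit:
{"fn": "arm_command", "kwargs": {
  "plan": [
    [0,-0.07,0,0,0,0,2],
    [0,0,0,0,0,0,2],
    [0,0,0,0,0,0,2],
    [0,0,0,0,0,0,2],
    [0,0,0,0,0,0,2],
    [0,0,0,0,0,0,2]
  ],
  "grip_force": 30
}}

```text
time: 14.68
position: [0.4105, 0.1276, 0.0708]
tool_rot: [0.52, 0.479, -0.519, 0.48]
ft_force: [-0.4, 0.6, 0.2]
grip_width: 0.0259
```

```bash
python3 - <<'E'
from h import *
o=robot.get_obs(); print(o["time"],o["position"],tilt(),lvl(),o["ft_force"],o["grip_width"])
E
```

```text
14.675 [0.41048938 0.1276386  0.07076409] (array([ 0.001,  0.   , -1.   ]), array([-0.08 , -0.997, -0.   ])) [-0.0001 -0.0009] [-0.4384576   0.5902324   0.18543042] 0.02587501940731325
```

Emit:
{"fn": "arm_command", "kwargs": {
  "plan": [
    [-2,0,0,0,0,0,2],
    [-3,0,0,0,0,0,2],
    [-3,0,0,0,0,0,2],
    [-3,0,0,0,0,0,2],
    [-1,0,0,0,0,0,2],
    [0,0,0,0,0,0,2]
  ]
}}

```text
time: 15.42
position: [0.4079, 0.1275, 0.1917]
tool_rot: [-0.518, -0.481, 0.521, -0.478]
ft_force: [-0.8, 0.5, -2.0]
grip_width: 0.0256
```

```bash
python3 - <<'E'
from h import *
o=robot.get_obs(); print(o["time"],o["position"],tilt(),lvl(),o["ft_force"],o["grip_width"],delta([.4555,-.3213,.19]))
E
```

```text
15.425 [0.40791149 0.12754883 0.19173219] (array([-0.006,  0.   , -1.   ]), array([-0.081, -0.997,  0.   ])) [0.0004 0.0064] [-0.84551137  0.47074956 -1.95255432] 0.025616008514908518 [ 0.14  8.37 44.35]
```

Emit:
{"fn": "arm_command", "kwargs": {
  "plan": [
    [-1.5,0.5,2.7,0,0,0.006,2],
    [-0.3,1.0,5.2,0,0,0,2],
    [0,1.0,5.2,0,0,0,2],
    [0,1.0,5.2,0,0,0,2],
    [0,1.0,5.2,0,0,0,2],
    [0,1.0,5.2,0,0,0,2],
    [0,1.0,5.2,0,0,0,2],
    [0,0.8,4,0,0,0,2],
    [0,0.5,2,0,0,0,2],
    [0,0,0,0,0,0,2],
    [0,0,0,0,0,0,2]
  ]
}}

```text
time: 16.8
position: [0.4476, -0.2828, 0.1918]
tool_rot: [-0.517, -0.491, 0.522, -0.469]
ft_force: [0.0, 0.1, -1.6]
grip_width: 0.0256
```

```bash
python3 - <<'E'
from h import *
o=robot.get_obs(); c=cam("wrist"); print(o["time"],o["position"],tilt(),lvl(),o["ft_force"],o["grip_width"],delta([.4555,-.3213,.13]))
np.savez("w9.npz",im=c[0],d=c[1],K=c[2],R=c[3],p=c[4])
m,st=markpx(c,proj(c,[.4555,-.3213,.0475]),16); print("mark",m,st,onplane(c,m,.0475))
Rt=R.from_quat(o["tool_rot"]).as_matrix(); print("tip px",proj(c,o["position"]+Rt@[.0588,-.0005,0]))
P=cloud(c);z=P[...,2]; red=redmask(c)&(np.hypot(P[...,0]-.42,P[...,1]+.222)<.04)&(z>.05)&(z<.12)
if red.sum()>20: zt=np.percentile(z[red],95); print("knob",zt,rect(P,red&(z>zt-.004)))
E
```

```text
16.8 [ 0.44756674 -0.28284168  0.19182236] (array([-0.025,  0.017, -1.   ]), array([-0.078, -0.997, -0.015])) [-0.0153  0.0266] [ 0.04476028  0.11618056 -1.56723083] 0.02563067184312148 [6.1  1.25 3.88]
mark [370.84536082 209.13058419] [  7   7  19  19 291] [ 0.4554686  -0.32112928  0.0475    ]
tip px [322.12595493 262.27989093]
knob 0.07623062979355029 (array([ 420.3, -223.2]), array([14.2, 14.9]), 81.0, np.float64(0.077), np.float64(0.0753), np.int64(289))
```

Emit:
{"fn": "arm_command", "kwargs": {
  "plan": [
    [0.5,0.6,1.9,0,-0.008,0.013,2],
    [0.5,0.6,1.9,0,-0.008,0.013,2],
    [1.5,0,0,0,0,0,2],
    [1.5,0,0,0,0,0,2],
    [0,0,0,0,0,0,2],
    [0,0,0,0,0,0,2]
  ]
}}

```text
time: 17.6
position: [0.4568, -0.3209, 0.1478]
tool_rot: [-0.518, -0.481, 0.519, -0.481]
ft_force: [-0.4, 0.6, -2.0]
grip_width: 0.0261
```

```bash
python3 - <<'E'
from h import *
o=robot.get_obs(); c=cam("wrist"); print(o["time"],o["position"],tilt(),lvl(),o["ft_force"],delta([.456,-.3213,.112]))
np.savez("w10.npz",im=c[0],d=c[1],K=c[2],R=c[3],p=c[4])
g=proj(c,[.4555,-.3213,.0475])
try:
    m,st=markpx(c,g,16); print("mark",m,st,onplane(c,m,.0475))
except Exception as e: print(e)
Rt=R.from_quat(o["tool_rot"]).as_matrix(); t=proj(c,o["position"]+Rt@[.0588,-.0005,0]); print("tip px",t,"mark exp",g)
x,y=map(int,t); cv2.imwrite("pics/w10.png",cv2.resize(c[0][y-70:y+50,x-75:x+75],None,fx=5,fy=5,interpolation=cv2.INTER_CUBIC)); print(x-75,y-70)
E
```

```text
17.6 [ 0.456753   -0.3208609   0.14781971] (array([-0.001,  0.   , -1.   ]), array([-0.075, -0.997, -0.   ])) [-0.0004  0.0009] [-0.43948988  0.64028217 -1.99621544] [ 3.58 -0.06  0.06]
attempt to get argmax of an empty sequence
tip px [322.12007017 262.27344171] mark exp [322.73741946 243.40893471]
247 192
```

View pics/w10.png

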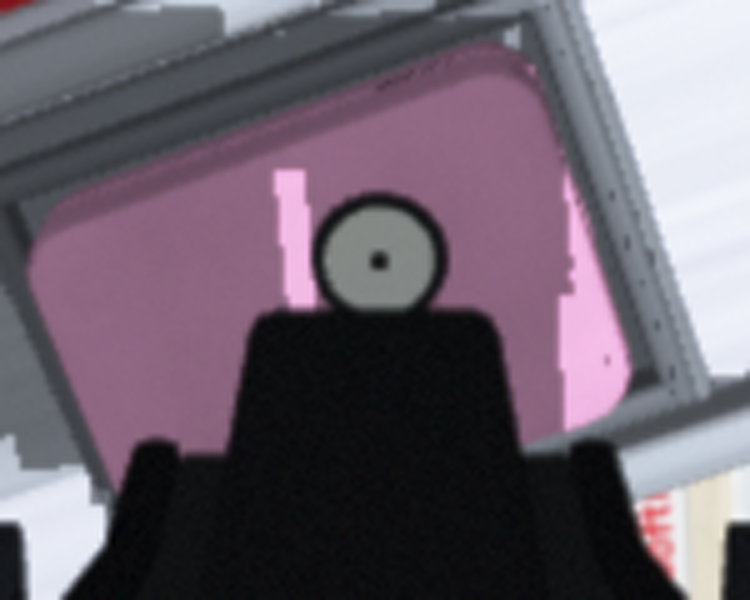

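The ringed spot's dot is at crop (379,260), picture (322.8,244), matching the prediction to under 1 px. The housing hangs square above it and hides the plunger. Descending to just above contact.

Emit:
{"fn": "arm_command", "kwargs": {
  "plan": [
    [1.2,-0.06,0.06,0,0,0.001,2],
    [1.2,0,0,0,0,0,2],
    [0.7,0,0,0,0,0,2],
    [0,0,0,0,0,0,2]
  ]
}}

```text
time: 18.15
position: [0.4562, -0.3212, 0.1151]
tool_rot: [0.518, 0.481, -0.518, 0.481]
ft_force: [-0.0, 0.6, -1.5]
grip_width: 0.0257
```

```bash
python3 - <<'E'
from h import *
o=robot.get_obs(); print(o["time"],o["position"],tilt(),lvl(),o["ft_force"],delta([.456,-.3213,.1003]))
c=load("w10.npz"); Rt=R.from_quat([-0.518,-0.481,0.519,-0.481]).as_matrix(); p=[.45675,-.32086,.14782]
for s in(-.013,.013): print(proj(c,p+Rt@[.0268,.0175,s])-[247,192])
E
```

```text
18.15 [ 0.45616125 -0.32116837  0.11509708] (array([ 0.001, -0.   , -1.   ]), array([-0.075, -0.997,  0.   ])) [ 0.0001 -0.0007] [-0.00873307  0.58402877 -1.45643595] [ 1.48 -0.02  0.01]
[50.24100162 58.56828907]
[100.4333813   58.52798284]
```

Emit:
{"fn": "arm_command", "kwargs": {
  "plan": [
    [0.4,0.03,0,0,0,0,2],
    [0.3,0,0,0,0,0,2],
    [0.3,0,0,0,0,0,2],
    [0,0,0,0,0,0,2]
  ]
}}

```text
time: 18.65
position: [0.457, -0.3217, 0.105]
tool_rot: [0.519, 0.48, -0.518, 0.482]
ft_force: [-0.3, -0.4, -0.2]
grip_width: 0.0259
```

```bash
python3 - <<'E'
from h import *
o=robot.get_obs(); print(o["time"],o["position"],tilt(),lvl(),o["ft_force"],delta([.4565,-.3213,.1003]))
E
```

```text
18.65 [ 0.45703957 -0.32172196  0.10504096] (array([ 0.002, -0.001, -1.   ]), array([-0.075, -0.997,  0.001])) [ 0.0012 -0.002 ] [-0.29680493 -0.38751426 -0.21446144] [ 0.47 -0.06 -0.04]
```

Emit:
{"fn": "arm_command", "kwargs": {
  "plan": [
    [0.25,-0.03,-0.03,0,0.001,-0.002,2],
    [0.2,0,0,0,0,0,2],
    [0,0,0,0,0,0,2],
    [0,0,0,0,0,0,2]
  ]
}}

```text
time: 19.15
position: [0.4571, -0.3218, 0.1013]
tool_rot: [-0.518, -0.48, 0.518, -0.482]
ft_force: [-1.3, 0.8, 0.2]
grip_width: 0.0261
```

```bash
python3 - <<'E'
from h import *
f=[];z=[]
for _ in range(4):
    o=robot.get_obs(); c=cam("wrist"); f.append(o["ft_force"]); z.append(o["position"])
print(o["time"],np.mean(z,0),np.ptp(z,0),tilt(),lvl(),np.mean(f,0),delta([.4565,-.3213,.1003]))
np.savez("w11.npz",im=c[0],d=c[1],K=c[2],R=c[3],p=c[4])
t=proj(c,[.4555,-.3213,.0475]); print(t); x,y=map(int,t)
P=cloud(c);zz=P[...,2]; red=redmask(c)&(np.hypot(P[...,0]-.42,P[...,1]+.222)<.04)&(zz>.05)&(zz<.12)
if red.sum()>20: zt=np.percentile(zz[red],95); print("knob",zt,rect(P,red&(zz>zt-.004)))
cv2.imwrite("pics/w11.png",cv2.resize(c[0][y-90:y+40,x-110:x+110],None,fx=3.5,fy=3.5,interpolation=cv2.INTER_CUBIC))
E
```

```text
19.3 [ 0.45712678 -0.3217543   0.10130998] [2.93367725e-05 2.36853870e-05 2.47851116e-05] (array([ 0.001, -0.001, -1.   ]), array([-0.075, -0.997,  0.001])) [ 0.0012 -0.001 ] [-0.82033097  0.20227869  0.6016128 ] [ 0.1  -0.07 -0.04]
[321.49537479 267.03604886]
```

View pics/w11.png

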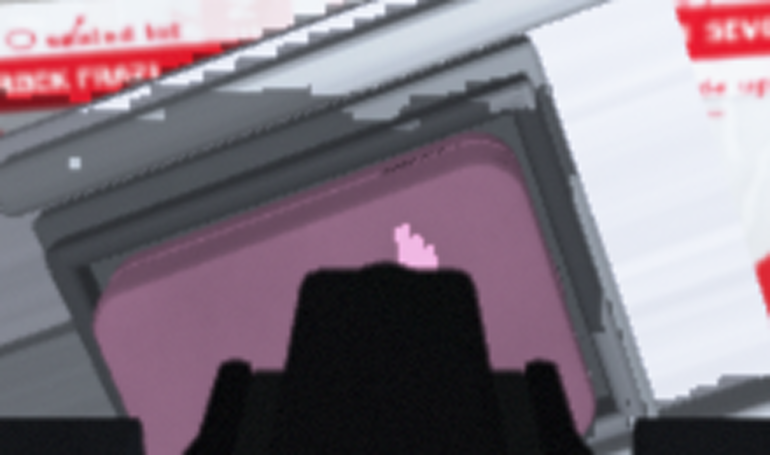

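Only the top of the ring shows past the housing, at crop (383,263), where it should be with the tip centred. Force is about 2.3 N and the geometry gives about 5 mm in; I'll press 1 mm more.

Emit:
{"fn": "arm_command", "kwargs": {
  "plan": [
    [0.1,-0.05,-0.03,0,0.001,-0.001,2],
    [0,0,0,0,0,0,2],
    [0,0,0,0,0,0,2],
    [0,0,0,0,0,0,2],
    [0,0,0,0,0,0,2],
    [0,0,0,0,0,0,2]
  ]
}}

```text
time: 20.1
position: [0.4571, -0.3218, 0.1005]
tool_rot: [0.518, 0.48, -0.518, 0.481]
ft_force: [0.7, -0.2, 0.8]
grip_width: 0.0258
```

```bash
python3 - <<'E'
from h import *
f=[];z=[]
for _ in range(6):
    o=robot.get_obs(); c=cam("top"); f.append(o["ft_force"]); z.append(o["position"])
print(o["time"],np.mean(z,0),np.ptp(z,0),tilt(),lvl(),np.mean(f,0),np.std(f,0),o["grip_width"])
# fork/knob check in the fixed views
for n in("scene","top"):
    c=cam(n); P=cloud(c); zz=P[...,2]; red=redmask(c)&(np.hypot(P[...,0]-.42,P[...,1]+.222)<.03)&(zz>.05)
    print(n,red.sum(), P[red].mean(0) if red.any() else "", P[red][:,2].max() if red.any() else "")
E
```

```text
20.35 [ 0.45708949 -0.32176423  0.1004864 ] [4.49450239e-05 2.60839458e-05 2.99213630e-05] (array([ 0.001, -0.001, -1.   ]), array([-0.075, -0.997,  0.001])) [ 0.0009 -0.001 ] [ 0.09540529 -0.11355606  1.03246166] [0.62419647 0.46089104 0.60878641] 0.025614131593438828
scene 0  
top 0
```

```bash
python3 -c "
from rig import workorder; print(workorder.hand_in())"
```

```text
the job is handed in; nothing more can be done
None
```

I dropped the lock pin home and let go of it. I then took the black gauge from its stand and handed the job in at about 20 s, still holding the gauge on the marked spot. The hand-in gives no verdict.

- **Pin:** the knob's top stands at z = 0.076 m, where it should be when the pin is fully home. It is at (0.420, -0.2225), matching the measured hole. I measured this after letting go and again when I arrived with the gauge, before pressing.
- **Gauge:** it was steady and the tool was level to about 0.001 rad. The last reading of the height puts the plunger about 5.8 mm in. The force (about 2.7–3 N, with about 0.6 N of noise) suggests 4.5–5 mm; both are inside the allowed range.
- **Tip position:** I estimate the tip is within 1–2 mm of the spot centre. The housing hid the plunger, so this comes from measured positions. The housing's lower edge also appeared about 2 mm from its predicted place.
- **Failed check:** the last look for the pin's knob in the scene and top cameras found no red pixels, probably because the arm was in the way. It neither confirms nor contradicts the earlier pin measurements.
- **Shuttle:** I did not measure it separately after pressing. The spot read within about 0.2 mm of the same place each time up to then.

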